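# Clamp the pump cover and hold its belt tensioner wound to the stop

### The job

The pump end cover on the blue fixture plate is ready for its belt. First press the red-tipped sprung clamp lever down until its detent catches and it stays down on its own; only then swing the grey tensioner arm with the black roller forward against its spring, all the way to its stop. Finish while still holding the arm there with the fingers, off the clamp lever, and leave the loose parts and tools around where they are.

Things in the scene. Friction and masses are not known exactly. Their poses are not given: they have to be found in the camera images.
- fixture: fixed blue base plate 270 (x) x 250 (y) x 12 mm with an aluminium pump cover (196 mm over its ears, top 42 mm above bench) centred at x 20, y 35. Origin under the plate's middle, on the bench, z up; at yaw 0 x points away from the robot. Clamp lever along the -y side, tensioner arm on the +y side. A yellow post (22 x 14 mm, 60 mm high) with the detent's spring strut beside the lever at x 15, y -119
- clamp (a joint): clamp lever angle about a level hinge along fixture y at fixture x 85, y -90, z 45 mm: 0 = sprung up (0.45 rad above level), 0.45 = level, at its lower stop. The spring lifts it; pressing takes up to about 10 N on the red pad. Past about 0.33 the over-centre detent pulls it down to 0.45 and keeps it there untouched (about 4 N up at the pad would free it)
- clamp_pad (a point): top centre of the red pad (48 mm along the lever, 36 wide, 14 thick) on the lever's free end, 135 mm from the hinge on the robot's side (-x of the fixture). About 111 mm above the bench when up; with the lever down at fixture x -50, y -90, z 53 mm. Nothing above it
- clamp_lever: the clamp lever itself: steel bar 18 mm wide and 12 mm thick with the red pad and a short side finger with a rubber foot; origin on its hinge
- tensioner (a joint): tensioner arm angle about its upright pivot: 0 = at rest, sprung back; grows clockwise seen from above, so the roller goes away from the robot (forward); 1.30 = at the forward stop. Spring torque 0.48 N m at 0, 1.0 N m at the stop (about 5 to 10 N at the roller); let go, it springs back to 0
- swing_arm: grey tensioner arm with its roller: bar 24 mm wide, 12 thick, top 67 mm above the bench, reaching 114 mm from the pivot. Origin on the pivot axis, 53 mm up; turns with the joint, its axes parallel to the fixture's at joint 0. Seen from the pivot the roller lies 2.65 rad counter-clockwise from the fixture's x axis at joint 0, and 1.35 rad at the stop
- roller (a point): centre of the black idler roller (48 mm across, 32 high, 68 to 100 mm above the bench, a 4 mm nut on top) at the arm's free end, 100 mm from the pivot axis; it spins freely. Its side is free all round above the bar: push it from behind or pinch it from above
- pivot (a point): top of the pivot, on its axis, 83 mm above the bench, at fixture x 20, y 35 mm
- bearing: loose steel ball-bearing ring, 40 mm across, 12 mm high, lying on the fixture's base plate; origin under its centre
- bolt: loose dark bolt standing on its head on the base plate, 20 mm wide, 36 mm high; origin under its centre
- wrench: loose steel open-end wrench, 190 mm long, lying on the bench near the robot side of the fixture; origin underneath its middle, x along it
- bolt_bin: loose white plastic bin of bolts, 130 x 100 x 65 mm; origin under its centre
- film_roll: loose white roll of film standing upright, 100 mm across, 120 mm high; origin under its centre
- spare_cover: loose round aluminium end cover, about 175 mm over its ears, 22 mm high; origin under its centre
- mallet: loose mallet with red handle and black head, 220 mm long, 44 mm high; origin under its handle's middle, x towards the head

How it is judged:
On the way, in this order (a step that is already met when the one before it is completed fails the run):
1. the clamp lever is down and stays there with nothing touching it (value of joint clamp above 0.41 rad and contact force between clamp_lever and anything else below 0.8 N), for 0.2 s.
2. the fingers hold the tensioner arm at its forward stop (all of step 1 and value of joint tensioner above 1.22 rad and contact force between the fingers and swing_arm above 2 N), for 0.2 s.
At the end, for the whole second after the job is handed in: The clamp lever is latched down (joint over 0.41 of 0.45 rad) with nothing touching it, and the robot's fingers hold the tensioner arm still at its forward stop (joint over 1.22 of 1.30 rad, fingers pressing on arm or roller with over 2 N) (all of step 2 and velocity of joint tensioner between -0.1 and 0.1 rad/s); the arm keeps its last pose, push and grip.
It fails at once if the tensioner arm is wound (over 0.3 rad) while the clamp lever is not latched (value of joint tensioner above 0.3 rad and value of joint clamp below 0.36 rad).
It fails at once if a loose part or tool is moved by more than 30 mm (distance of any of bearing, bolt, wrench, bolt_bin, film_roll, spare_cover, mallet from where it was at the start of the episode above 0.03 m).
It also fails if it takes over 43 s, if anything falls off the work surface, if the arm or the gripper's body presses on something with over 40 N, if the wrist force passes 120 N, or if a joint passes its speed limit or range.

### The arm

A 7-joint arm with a two-finger parallel gripper is mounted at the origin on the work surface. World frame = base frame: x ahead of the robot, y to its left, z up, the work surface at z = 0. Lengths are in m, angles in rad, forces in N, time in s.
With the tool pointing down it reaches from about 0.35 to 0.775 m from the base axis. Payload 3.1 kg.
Tool frame: the origin (TCP) lies on the centre line of the jaws, within the pads' length; the fingertips stand 11 mm ahead of it and the grasp point (between the pads) lies 8 mm behind it (tips_ahead is the distance from the TCP to the fingertips, in m); z points along the fingers, y is the line along which they close (so a half turn about z gives the same grasp; the last joint's range is limited). The gripper opens to 85 mm and grips with 20 to 120 N. Pads are 22 mm wide; open, the fingers measure 114 mm over their backs; the gripper's body (76 mm by 85 mm) begins 54 mm behind the grasp point. The pads swing forward as they close: fully open they stand 13 mm farther back than shut.
Start: joints at [-1.302, 0.311, 0.014, 1.512, -0.004, 1.319, -0.027], TCP at [0.168, 0.524, 0.242] pointing down, gripper open.
Joint ranges: [-2.7, 2.7], [-0.3, 1.91], [-1.27, 1.3], [0.12, 2.57], [-1.44, 4.58], [0.2, 2.03], [-3.05, 3.05]. Speed limits (rad/s): [2.79, 2.79, 3.14, 3.14, 3.14, 3.14, 3.14].

### API

Orientations are given as a rotation vector (axis times angle).
In Python, from plant import * gives the robot as it stands.
- The arm moves only by the tool carry_out, never from a script. Its argument "plan" is a list of rows, each a list of 6 numbers: the shift along the tool's x, y, z in cm, then the turn, a rotation vector about the tool's x, y, z in rad. A call has 1 to 12 rows; each row shifts and turns the commanded pose from where the row before left it, along the tool's axes as they then stand; what a row does not reach is not made up. A row lasts 1/10 s, in which the tool goes at most 50 mm and 8.59 degrees, less where a joint would pass 70% of its speed; a pose out of reach is approached as far as the arm can. A call is refused whole if a number of a shift passes 5 or a number of a turn 0.15, either way. A call with a gripper value outside its range is refused whole. "claw" is the finger opening in cm, from 0 to 8.54, set as the call begins (left out, the last holds). The fingers move at their own pace and stop on an object; "newtons" is the grip in N (left out, the last holds). Time passes only in rows, so rows that do not move let the fingers close. It gives the time, the measured TCP pose, the force, the opening and the grip force at its end, in the units of the state.
- read_state(): the state, without advancing time (a new reading comes with each control period).
- capture(name): name is "scene" or "side" or "wrist"; returns the picture (384x512x3 uint8, red, green, blue); there is no depth.
- camera_model(name): a dict with "mtx" (3x3 intrinsics, pixels), "R" (3x3) and "t" (3): a world point X has camera coordinates R X + t; the wrist camera has in their place "hand_eye" (4x4, takes a point from camera to tool coordinates, whose origin is the TCP and whose axes are the flange's). Camera axes: x right, y down, z forward; pixel columns grow to the right and rows downward; lengths in m; the calibration is good to about 2 mm. A picture is of the moment at which its call begins: read the wrist's pose just before it. camera_model takes no time and is no camera call.
- job_done(): hands the job in; it is judged then, once.
Trained networks look in the newest picture that a camera, given by its name, has taken for a name from the list of things; names that differ only in an ending like _2 or _b are one class to them, and where a whole thing is asked for, a point or a joint stands for the part that bears it (a point fixed in the world has none). Each returns a list of dicts, best first, with "confidence" (0 to 1); they miss things now and then, are a little off and sometimes report something else, mostly with a low value. They report only what shows in the picture. A call takes as long as a camera call.
- search_frame(camera, name): "box" ([left, top, right, bottom] in pixels, round what is visible of it).
- silhouettes(camera, name): "mask" (384x512 bool, what is visible of it) and "box" ([left, top, right, bottom] in pixels, round what is visible of it).
The state is a dict: "time_s": time; "joint_positions": joint angles; "joint_vel": joint speeds; "joint_efforts": joint torques, N m; "tcp_pos": TCP position; "orientation": TCP orientation; "wrist_force": force on the tool from outside, world axes, zero at the start; "wrist_torque": the same for the moment, N m; "width": finger opening in m; "finger_force": force on a finger pad.
Only numpy, scipy, OpenCV 4.12 (cv2) and the standard library are available. Lean on these libraries where they do the work, as an engineer would, in place of code of your own. Each camera call takes 0.05 s, during which the arm holds its last target. There are 200 camera calls.

## Working session

There is one attempt and no reset: what is moved stays moved. The work goes in short steps, Python scripts to look and compute and a tool call to move; the robot and the scene stay as the last step left them, time stands still between calls to the robot, and variables do not carry over. Pictures are saved under pics/ and viewed, at most 10 in all, crops included, and the job is handed in when it is done.

Besides the shell and the picture viewer there is one more tool, called after "Emit:" as a command line: name --pt "numbers of a row" for each row, then --argument value for the rest. carry_out: Moves the arm, as the interface text tells. Its arguments: {"type":"object","properties":{"plan":{"type":"array"},"claw":{"type":"number"},"newtons":{"type":"number"}},"required":["plan"]}

```bash
mkdir -p pics; ls; cat > h.py <<'E'
from plant import *
import numpy as np, cv2
from scipy.spatial.transform import Rotation as Ro
def cam(n,st=None):
    m=camera_model(n);K=np.array(m["mtx"])
    if "R" in m: return K,np.array(m["R"]),np.array(m["t"])
    st=st or read_state();H=np.array(m["hand_eye"])
    T=np.eye(4);T[:3,:3]=Ro.from_rotvec(st["orientation"]).as_matrix();T[:3,3]=st["tcp_pos"]
    C=np.linalg.inv(T@H);return K,C[:3,:3],C[:3,3]
def onplane(c,uv,z):
    K,R,t=c;d=R.T@np.linalg.inv(K)@np.array([uv[0],uv[1],1.]);o=-R.T@t
    return o+d*(z-o[2])/d[2]
def proj(c,X):
    K,R,t=c;p=(K@(R@np.atleast_2d(X).T+t[:,None])).T;return p[:,:2]/p[:,2:]
E
python3 - <<'E'
from h import *
for n in("scene","side"):
    im=capture(n);cv2.imwrite(f"pics/{n}0.png",im[:,:,::-1])
    c=cam(n);print(n,"campos",-c[1].T@c[2])
    for k in("fixture","clamp_pad","roller","swing_arm","clamp_lever","pivot","film_roll","bolt_bin"):
        r=search_frame(n,k)
        print(k,[(np.round(a["box"]).tolist(),round(a["confidence"],2)) for a in r[:2]])
print(read_state())
E
```

```text
pics
scene campos [1.33348822 0.56782093 0.82938722]
fixture [([176.0, 171.0, 299.0, 262.0], 0.75)]
clamp_pad [([194.0, 169.0, 232.0, 217.0], 0.92)]
roller [([238.0, 187.0, 282.0, 220.0], 0.63)]
swing_arm [([113.0, 160.0, 162.0, 199.0], 0.54)]
clamp_lever [([198.0, 169.0, 231.0, 214.0], 0.8)]
pivot [([183.0, 168.0, 296.0, 264.0], 0.63)]
film_roll [([388.0, 195.0, 431.0, 253.0], 0.93)]
bolt_bin [([113.0, 161.0, 162.0, 198.0], 0.64)]
side campos [ 0.4361779  -0.9787467   0.64870286]
fixture [([217.0, 190.0, 334.0, 276.0], 0.97), ([256.0, 155.0, 288.0, 178.0], 0.36)]
clamp_pad [([252.0, 217.0, 313.0, 244.0], 0.58), ([233.0, 190.0, 287.0, 218.0], 0.55)]
roller [([229.0, 189.0, 283.0, 218.0], 0.62)]
swing_arm [([232.0, 194.0, 283.0, 219.0], 0.6)]
clamp_lever [([220.0, 190.0, 336.0, 274.0], 0.16)]
pivot [([220.0, 191.0, 338.0, 272.0], 0.7), ([253.0, 218.0, 310.0, 247.0], 0.63)]
film_roll [([180.0, 133.0, 213.0, 182.0], 0.63)]
bolt_bin [([290.0, 302.0, 378.0, 382.0], 0.61)]
{'time_s': 0.9, 'joint_positions': array([-1.30174464,  0.31084202,  0.01403911,  1.51150236, -0.00440353,
        1.31917377, -0.02724101]), 'joint_vel': array([-3.67939879e-04,  3.65750965e-04, -1.22365940e-03,  1.49371938e-03,
        2.74271810e-04, -6.27518243e-05,  2.16360985e-04]), 'joint_efforts': array([ 6.58523186e-04, -3.79798758e+01,  1.45868948e-01, -2.30865008e+01,
        1.21107133e-02,  1.56706916e-03, -4.68692605e-06]), 'tcp_pos': array([0.16817135, 0.52368456, 0.24233483]), 'orientation': array([4.86164577e-01, 3.10370480e+00, 1.58671471e-04]), 'wrist_force': array([ 0.36571002,  0.39408624, -0.35477538]), 'wrist_torque': array([ 0.00327605, -0.052282  ,  0.02917138]), 'finger_force': 0.0, 'width': 0.08530004983101384}
```

```bash
python3 - <<'E'
import cv2,numpy as np
a=cv2.imread("pics/scene0.png")[130:290,90:450];b=cv2.imread("pics/side0.png")[120:300,150:400]
cv2.imwrite("pics/s1.png",cv2.resize(a,None,fx=2.2,fy=2.2,interpolation=cv2.INTER_CUBIC))
cv2.imwrite("pics/s2.png",cv2.resize(b,None,fx=3,fy=3,interpolation=cv2.INTER_CUBIC))
E
```

```text
(no output)
```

View pics/s1.png

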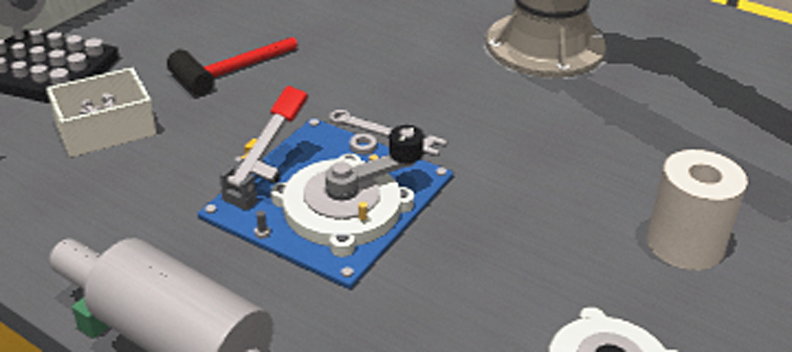

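View pics/s2.png

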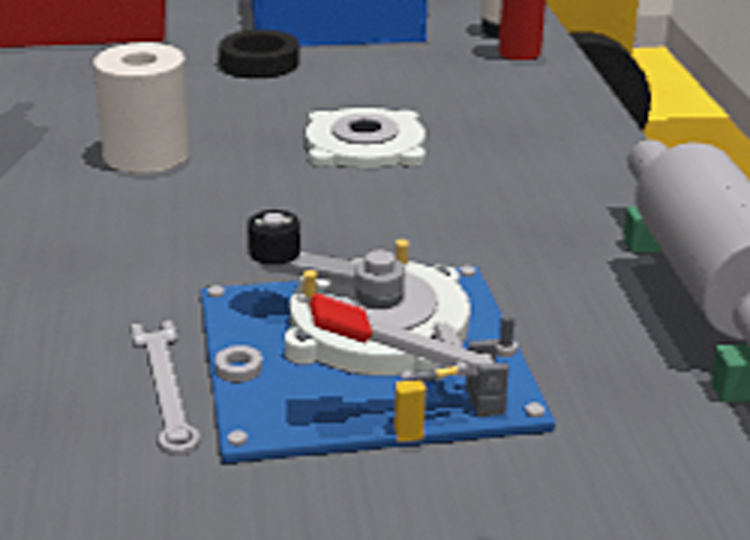

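The scene picture shows the fixture (plate corners at crop px (200,212), (352,285), (453,175), (315,120)). The side picture shows its corners at (203,288), (225,458), (553,428), (480,265), with the lever raised, the roller towards the robot, and the bearing and wrench nearby.

```bash
cat > fx.py <<'E'
from h import *
from scipy.optimize import least_squares
def fp(x,p): # fixture->world
    c,s=np.cos(x[2]),np.sin(x[2]);p=np.atleast_2d(p).astype(float)
    return np.c_[x[0]+c*p[:,0]-s*p[:,1],x[1]+s*p[:,0]+c*p[:,1],p[:,2]]
E
python3 - <<'E'
from fx import *
cs,cd=cam("scene"),cam("side")
S=np.array([[200,212],[352,285],[453,175]])/2.2+[90,130]   # far -y, far +y, near +y
D=np.array([[203,288],[225,458],[553,428],[480,265]])/3+[150,120] # near+y, near-y, far-y, far+y
P=lambda a:np.c_[np.array(a)*[.135,.125],np.full(len(a),.012)]
PS=P([[1,-1],[1,1],[-1,1]]);PD=P([[-1,1],[-1,-1],[1,-1],[1,1]])
for u in S:print("S",onplane(cs,u,.012))
for u in D:print("D",onplane(cd,u,.012))
f=lambda x:np.r_[(proj(cs,fp(x,PS))-S).ravel(),(proj(cd,fp(x,PD))-D).ravel()]
r=least_squares(f,[.5,0,0]);x=r.x;print(x,np.round(r.fun,1))
a=2.65
pts=np.array([[.085-.135*np.cos(.45),-.09,.111],[-.05,-.09,.053],[.02+.1*np.cos(a),.035+.1*np.sin(a),.1],[.02+.1*np.cos(1.35),.035+.1*np.sin(1.35),.1],[.02,.035,.083]])
print(fp(x,pts));print(proj(cs,fp(x,pts))-[90,130]) ;print(proj(cd,fp(x,pts)))
np.save("fx.npy",x)
E
```

```text
S [ 0.6969785  -0.16096393  0.012     ]
S [0.68628315 0.08559438 0.012     ]
S [0.42708266 0.07234598 0.012     ]
D [0.41920373 0.06373075 0.012     ]
D [ 0.43300772 -0.18992314  0.012     ]
D [ 0.69475515 -0.17740002  0.012     ]
D [0.6882868  0.08015621 0.012     ]
[ 0.55869323 -0.05026939  0.05238131] [-2.5 -0.4 -1.3 -0.5  0.3 -2.1 -0.7 -0.7 -1.2 -2.   1.2 -2.5 -0.5 -0.2]
[[ 0.52689518 -0.14206015  0.111     ]
 [ 0.51347397 -0.14276382  0.053     ]
 [ 0.48632456  0.02825233  0.1       ]
 [ 0.59359529  0.08431492  0.1       ]
 [ 0.57683329 -0.01427025  0.083     ]]
[[131.16430479  44.88306637]
 [134.50900705  58.11706437]
 [184.56348717  60.87088544]
 [179.74604039  86.66726945]
 [154.69110365  75.36036966]]
[[263.16287143 223.4846964 ]
 [257.51922448 244.457453  ]
 [241.38064152 193.61307761]
 [278.23399763 182.31266694]
 [276.89257563 205.36262942]]
```

Emit:
carry_out --pt "-2.7 -2.6 0 0 0 0" --pt "-2.7 -2.6 0 0 0 0" --pt "-2.7 -2.6 0 0 0 0" --pt "-2.7 -2.6 0 0 0 0" --pt "-2.7 -2.6 0 0 0 0" --pt "-2.7 -2.6 0 0 0 0" --pt "-2.7 -2.6 0 0 0 0" --pt "-2.7 -2.6 0 0 0 0" --pt "-2.7 -2.6 0 0 0 0" --pt "-2.7 -2.6 0 0 0 0" --claw 0 --newtons 40

```text
time_s: 1.9
tcp_pos: [0.3463, 0.1922, 0.2426]
orientation: [0.486, 3.103, 0.001]
wrist_force: [0.2, 1.3, 0.5]
width: 0.0001
finger_force: 0.0
```

Emit:
carry_out --pt "-2.7 -2.6 0 0 0 0" --pt "-2.7 -2.6 0 0 0 0" --pt "-2.7 -2.6 0 0 0 0" --pt "-2.7 -2.6 0 0 0 0" --pt "-2.7 -2.6 0 0 0 0" --pt "-2.7 -2.6 0 0 0 0" --pt "-2.7 -2.6 0 0 0 0" --pt "-2.7 -2.6 0 0 0 0" --pt "0 0 0 0 0 0" --pt "0 0 0 0 0 0"

```text
time_s: 2.9
tcp_pos: [0.4877, -0.0711, 0.2422]
orientation: [-0.49, -3.103, 0.0]
wrist_force: [0.1, 0.3, 0.4]
width: 0.0
finger_force: 0.0
```

```bash
python3 - <<'E'
from fx import *
st=read_state();im=capture("wrist");c=cam("wrist",st);x=np.load("fx.npy")
pts=np.array([[.085-.135*np.cos(.45),-.09,.111],[.02+.1*np.cos(2.65),.035+.1*np.sin(2.65),.104],[.02,.035,.083],[-.135,-.125,.012],[-.135,.125,.012],[.135,.125,.012],[.135,-.125,.012]])
uv=proj(c,fp(x,pts));print(np.round(uv),st["tcp_pos"],st["orientation"],st["width"])
for k in("clamp_pad","roller","pivot"):print(k,[(np.round(a["box"]).tolist(),round(a["confidence"],2)) for a in search_frame("wrist",k)[:2]])
im=im[:,:,::-1].copy()
for p in uv:
    if abs(p).max()<1000: cv2.drawMarker(im,tuple(int(v) for v in p),(0,255,0),0,10)
cv2.imwrite("pics/w1.png",im)
E
```

```text
[[203. 245.]
 [369. 149.]
 [339. 239.]
 [157. 144.]
 [364.  61.]
 [415. 265.]
 [243. 319.]] [ 0.48774411 -0.07114069  0.24217203] [-4.89589962e-01 -3.10269214e+00  1.03979319e-04] 1.5296144766330865e-05
clamp_pad [([177.0, 217.0, 232.0, 284.0], 0.87)]
roller [([313.0, 116.0, 396.0, 252.0], 0.74), ([232.0, 109.0, 268.0, 146.0], 0.58)]
pivot [([158.0, 60.0, 414.0, 293.0], 0.82), ([1.0, 280.0, 94.0, 384.0], 0.38)]
```

View pics/w1.png

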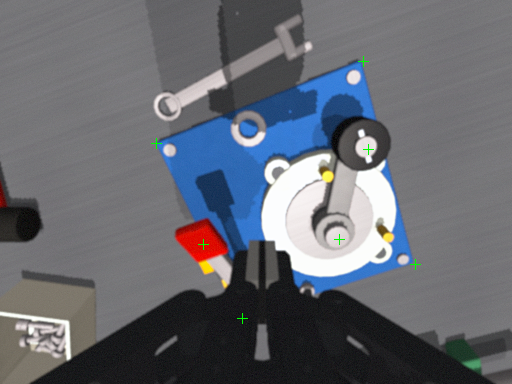

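The wrist picture shows the red pad at about (203,245), the roller at (362,145) and the pivot at (337,235), all within a few px of the predicted crosses, so the fixture pose is good. Next I go above the pad.

Emit:
carry_out --pt "-2.5 -3.0 1 0 0 0" --pt "-2.5 -2.9 1 0 0 0" --pt "0 0 1.5 0 0 0.15" --pt "0 0 1.5 0 0 0.15" --pt "0 0 1.5 0 0 0.15" --pt "0 0 1.5 0 0 0.15" --pt "0 0 1.5 0 0 0.15" --pt "0 0 0 0 0 0" --pt "0 0 0 0 0 0"

```text
time_s: 4.0
tcp_pos: [0.5175, -0.1408, 0.1475]
orientation: [-1.582, -2.713, -0.001]
wrist_force: [-0.0, -0.3, -0.1]
width: 0.0004
finger_force: 0.0
```

Emit:
carry_out --pt "0 0 1 0 0 0" --pt "0 0 1 0 0 0" --pt "0 0 1 0 0 0" --pt "0 0 1 0 0 0" --pt "0 0 1 0 0 0" --pt "0 0 1 0 0 0" --pt "0 0 0.8 0 0 0" --pt "0 0 0.6 0 0 0" --pt "0 0 0.6 0 0 0" --pt "0 0 0.3 0 0 0" --pt "0 0 0 0 0 0"

```text
time_s: 5.1
tcp_pos: [0.5176, -0.142, 0.0643]
orientation: [1.589, 2.71, 0.0]
wrist_force: [-0.3, -0.3, 0.3]
width: 0.0
finger_force: 0.0
```

Emit:
carry_out --pt "0 0 -1 0 0 0" --pt "0 0 -3 0 0 0" --pt "0 0 -4 0 0 0" --pt "0 0 -4 0 0 0" --pt "0 0 -4 0 0 0" --pt "0 0 -2 0 0 0" --pt "0 0 0 0 0 0" --pt "0 0 0 0 0 0" --claw 8.5

```text
time_s: 5.9
tcp_pos: [0.5174, -0.142, 0.2447]
orientation: [1.589, 2.709, 0.001]
wrist_force: [-1.0, -0.9, -1.1]
width: 0.0851
finger_force: 0.0
```

```bash
python3 - <<'E'
from fx import *
st=read_state();im=capture("wrist");c=cam("wrist",st);x=np.load("fx.npy")
a=2.65
pts=np.array([[-.05,-.09,.053],[.02+.1*np.cos(a),.035+.1*np.sin(a),.104],[.02,.035,.083]])
uv=proj(c,fp(x,pts));print(np.round(uv),st["tcp_pos"],st["orientation"])
im=im[:,:,::-1].copy()
for p in uv:
    if abs(p).max()<1000: cv2.drawMarker(im,tuple(int(v) for v in p),(0,255,0),0,10)
s=capture("side")[170:290,200:360,::-1]
s=cv2.resize(s,(512,384),interpolation=cv2.INTER_CUBIC)
cv2.imwrite("pics/w2.png",cv2.resize(np.hstack([im,s]),(800,300)))
E
```

```text
[[258. 167.]
 [337. -26.]
 [389.  88.]] [ 0.51741226 -0.14198297  0.2447411 ] [1.58878577e+00 2.70922197e+00 1.34238171e-03]
```

View pics/w2.png

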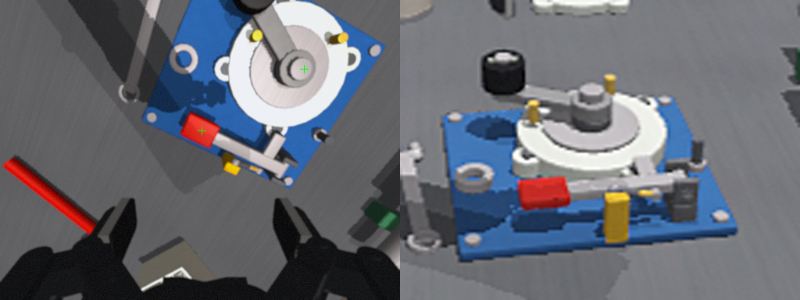

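The lever is down and latched: the pad sits on the predicted down cross, and the side view shows it level. Now I go above the roller.

Emit:
carry_out --pt "3.27 1.12 0 0 0 0" --pt "3.27 1.12 0 0 0 0" --pt "3.27 1.12 0 0 0 0" --pt "3.27 1.12 0 0 0 0" --pt "3.27 1.12 0 0 0 0" --pt "0 0 2.5 0 0 0" --pt "0 0 2.5 0 0 0" --pt "0 0 2.5 0 0 0" --pt "0 0 1.5 0 0 0" --pt "0 0 0 0 0 0" --pt "0 0 0 0 0 0"

```text
time_s: 7.1
tcp_pos: [0.4859, 0.0279, 0.1537]
orientation: [-1.589, -2.709, 0.002]
wrist_force: [0.0, 0.2, 0.2]
width: 0.0853
finger_force: 0.0
```

```bash
python3 - <<'E'
from fx import *
st=read_state();im=capture("wrist");c=cam("wrist",st);x=np.load("fx.npy")
a=2.65
r=np.array([[.02+.1*np.cos(a),.035+.1*np.sin(a),.104]])
uv=proj(c,fp(x,r));print(np.round(uv),st["tcp_pos"],st["orientation"],fp(x,r))
im=im[:,:,::-1].copy()
cv2.drawMarker(im,tuple(int(v) for v in uv[0]),(0,255,0),0,10)
cv2.imwrite("pics/w3.png",im)
E
```

```text
[[263. 224.]] [0.48585916 0.02788265 0.15372387] [-1.58899936e+00 -2.70882847e+00  2.43453269e-03] [[0.48632456 0.02825233 0.104     ]]
```

View pics/w3.png

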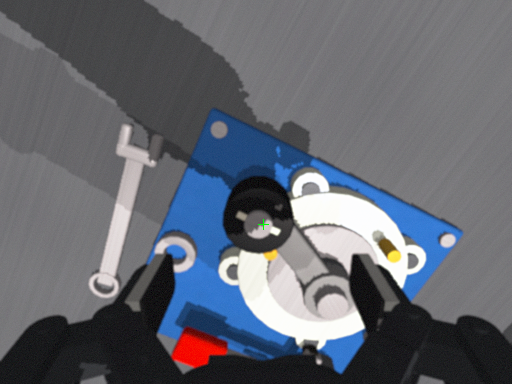

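The roller is at about (258,222), about 2 mm from the prediction and centred between the jaws. I descend and pinch.

Emit:
carry_out --pt "0 0 2 0 0 0" --pt "0 0 2 0 0 0" --pt "0 0 1.5 0 0 0" --pt "0 0 0.9 0 0 0" --pt "0 0 0.4 0 0 0" --pt "0 0 0 0 0 0"

```text
time_s: 7.75
tcp_pos: [0.4867, 0.028, 0.0866]
orientation: [1.589, 2.71, 0.0]
wrist_force: [-0.2, 1.2, -0.1]
width: 0.0849
finger_force: 0.0
```

Emit:
carry_out --pt "0 0 0 0 0 0" --pt "0 0 0 0 0 0" --pt "0 0 0 0 0 0" --pt "0 0 0 0 0 0" --pt "0 0 0 0 0 0" --pt "0 0 0 0 0 0" --claw 3.5 --newtons 60

```text
time_s: 8.35
tcp_pos: [0.485, 0.0263, 0.0871]
orientation: [-1.59, -2.707, 0.004]
wrist_force: [-5.3, -2.7, 8.2]
width: 0.0461
finger_force: 60.1
```

```bash
python3 - <<'E'
from fx import *
st=read_state();x=np.load("fx.npy")
R=Ro.from_rotvec(st["orientation"]).as_matrix();p=st["tcp_pos"];print(p)
# pivot from fixture fit; follow circle from actual angle
pv=fp(x,[[.02,.035,0]])[0]
d=p-pv;a0=np.arctan2(d[1],d[0])-x[2];print("angle",a0,"rad",np.hypot(*d[:2]))
A=np.linspace(2.65,1.35,14)+x[2]
Q=pv[:2]+.1*np.c_[np.cos(A),np.sin(A)]
D=np.diff(Q,axis=0)
print(np.round(100*np.c_[D,np.zeros(len(D))]@R,2))
E
```

```text
[0.48502327 0.02631895 0.0871494 ]
angle 2.6729465199667866 rad 0.10038208763253982
[[ 0.54  0.84 -0.  ]
 [ 0.46  0.89 -0.  ]
 [ 0.36  0.93 -0.  ]
 [ 0.27  0.96 -0.  ]
 [ 0.17  0.98 -0.  ]
 [ 0.07  1.   -0.  ]
 [-0.03  1.   -0.  ]
 [-0.13  0.99 -0.  ]
 [-0.23  0.97 -0.  ]
 [-0.32  0.95 -0.  ]
 [-0.41  0.91 -0.  ]
 [-0.5   0.86 -0.  ]
 [-0.59  0.81 -0.  ]]
```

Emit:
carry_out --pt "0.54 0.84 -0.1 0 0 0" --pt "0.46 0.89 -0.1 0 0 0" --pt "0.36 0.93 0 0 0 0" --pt "0.27 0.96 0 0 0 0" --pt "0.17 0.98 0 0 0 0" --pt "0.07 1.0 0 0 0 0" --pt "-0.03 1.0 0 0 0 0" --pt "0 0 0 0 0 0"

```text
time_s: 9.15
tcp_pos: [0.5327, 0.0736, 0.0873]
orientation: [-1.589, -2.706, 0.011]
wrist_force: [-6.0, -3.9, 2.1]
width: 0.0466
finger_force: 62.9
```

Emit:
carry_out --pt "-0.13 0.99 0 0 0 0" --pt "-0.23 0.97 0 0 0 0" --pt "-0.32 0.95 0 0 0 0" --pt "-0.41 0.91 0 0 0 0" --pt "-0.5 0.86 0 0 0 0" --pt "-0.59 0.81 0 0 0 0" --pt "-0.2 0.25 0 0 0 0" --pt "0 0 0 0 0 0" --pt "0 0 0 0 0 0"

```text
time_s: 10.05
tcp_pos: [0.5915, 0.0818, 0.0873]
orientation: [-1.586, -2.7, 0.011]
wrist_force: [-10.1, -2.1, 5.0]
width: 0.046
finger_force: 63.5
```

```bash
python3 - <<'E'
from fx import *
st=read_state();x=np.load("fx.npy")
p=st["tcp_pos"];d=p-fp(x,[[.02,.035,0]])[0]
print(p,"angle",np.arctan2(d[1],d[0])-x[2],np.hypot(*d[:2]),st["wrist_force"],st["finger_force"],st["width"])
s=capture("side")[160:290,200:360,::-1];w=capture("wrist")[:,:,::-1]
cv2.imwrite("pics/w4.png",cv2.resize(np.hstack([w,cv2.resize(s,(512,384),interpolation=cv2.INTER_CUBIC)]),(800,300)))
E
```

```text
[0.59148478 0.08184736 0.08729024] angle 1.367146552363672 0.09722788335757278 [-10.14832711  -2.10324023   4.98424974] 63.457181453704834 0.04602148949342996
```

View pics/w4.png

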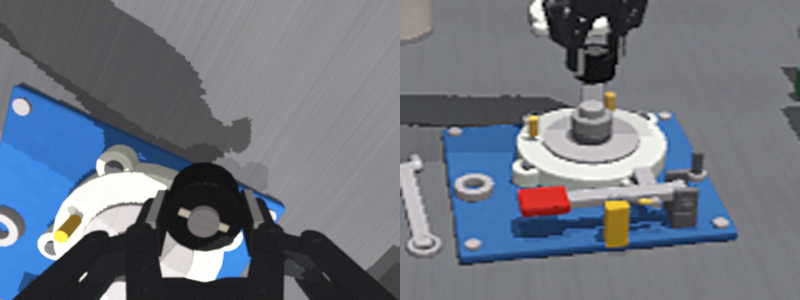

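The roller is held in the fingers at about joint 1.28, and the lever is still level. I push slightly more to confirm the stop.

Emit:
carry_out --pt "-0.12 0.16 0 0 0 0" --pt "-0.12 0.16 0 0 0 0" --pt "0 0 0 0 0 0" --pt "0 0 0 0 0 0" --pt "0 0 0 0 0 0" --pt "0 0 0 0 0 0" --pt "0 0 0 0 0 0"

```text
time_s: 10.85
tcp_pos: [0.5923, 0.0818, 0.0871]
orientation: [-1.582, -2.695, 0.015]
wrist_force: [-17.0, -2.1, 9.1]
width: 0.0463
finger_force: 64.0
```

The tool moved only 0.8 mm for a 4 mm command and the force rose from 10 to 17 N, so the arm is at its stop. I hand in.

```bash
python3 -c "
from plant import *
print(job_done())"
```

```text
the job is handed in; nothing more can be done
None
```

I handed the job in at about 11 s: the clamp lever is latched down and untouched, and the fingers hold the tensioner at its forward stop with about 17 N. I didn't touch the loose parts or tools, and the hand-in gave no verdict.

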